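# Set out the electrode cell and its reagent jars

### The arm

A 6-joint arm with a two-finger parallel gripper is mounted at the origin on the work surface. World frame = base frame: x ahead of the robot, y to its left, z up, the work surface at z = 0. Lengths are in m, angles in rad, forces in N, time in s.
With the tool pointing down it reaches from about 0.3 to 0.75 m from the base axis. Payload 8.5 kg.
Tool frame: the origin (TCP) lies on the centre line of the jaws, within the pads' length; the fingertips stand r.nose_length ahead of it and the grasp point (between the pads) lies 8 mm behind it (r.nose_length is the distance from the TCP to the fingertips, in m); x points along the fingers, y is the direction in which the jaws open and shut, and the axes are right-handed (so a half turn about x gives the same grasp; the last joint's range is limited). The gripper opens to 88 mm and grips with 3 to 60 N. Pads are 18 mm wide; open, the fingers measure 123 mm over their backs; the gripper's body (75 mm by 187 mm) begins 45 mm behind the grasp point.
Start: joints at [0.897, 0.381, 1.297, -0, 1.464, -0.215], TCP at [0.244, 0.493, 0.25] pointing down, gripper open.
Joint ranges: [-3.11, 3.11], [-0.89, 2.33], [0.22, 2.48], [-1.42, 4.56], [0.17, 2.85], [-2.88, 2.88]. Speed limits (rad/s): [2.39, 2.39, 3.14, 3.14, 3.14, 3.14].

### API

Orientations are given as a unit quaternion [x, y, z, w].
In Python, from bench import r gives the robot as it stands. The module is installed in compiled form; this text tells all that it offers. Calls block until the motion is done:
- r.move_ptp(position, orientation): joint-space move of the TCP to a pose.
- r.move_l(position, frame=None, v=0.15, until_force=None): straight line of the TCP; frame=None keeps the orientation; v is the mean speed in m/s. With until_force (N) it stops when the force on the tool has changed by that much, and returns True; else False.
- r.move_j(angles): joint-space move.
- r.gripper_to(opening): finger opening in m; the grip force is fixed at half the most; returns when the fingers have stopped.
- r.pause(seconds).
- r.solve_ik(position, orientation): joint angles nearest the present ones, or None.
- r.get_state(): the state.
- r.read_camera(name): name is "side" or "top"; returns the picture (420x560x3 uint8, red, green, blue); there is no depth.
- r.calibration(name): a dict with "K" (3x3 intrinsics, pixels), "distortion" ([k1, k2, p1, p2, k3] as OpenCV has them; the pictures are not rectified), "origin" and "attitude" of the camera in the world. Camera axes: x right, y down, z forward; pixel columns grow to the right and rows downward; lengths in m; the calibration is good to about 2 mm. A picture is of the moment at which its call begins. calibration takes no time and is no camera call.
A pose or a line that the arm cannot do raises r.Unreachable and nothing moves.
- r.sign_off(): hands the job in, once; it reports no verdict.
Trained networks look in the newest picture that a camera, given by its name, has taken for a name from the list of things; names that differ only in an ending like _2 or _b are one class to them, and where a whole thing is asked for, a point or a joint stands for the part that bears it (a point fixed in the world has none). Each returns a list of dicts, best first, with "confidence" (0 to 1); they miss things now and then, are a little off and sometimes report something else, mostly with a low value. They report only what shows in the picture. A call takes as long as a camera call.
- r.outline_of(camera, query): "pixels" (420x560 bool, what is visible of it) and "bbox" ([left, top, width, height] in pixels, round what is visible of it).
The state is a dict: "time_s": time; "joint_pos": joint angles; "qd": joint speeds; "joint_efforts": joint torques, N m; "tcp_pos": TCP position; "tool_rot": TCP orientation; "force": force on the tool from outside, world axes, zero at the start; "wrist_torque": the same for the moment, N m; "width": finger opening in m.
Only numpy, scipy, OpenCV 4.12 (cv2) and the standard library are available. Lean on these libraries where they do the work, as an engineer would, in place of code of your own. Each camera call takes 0.05 s, during which the arm holds its last target.

### The job

Get the bench ready for the next run: lay the white ceramic spacer ring flat in the middle of the circle on the brown pin board, then lower the copper plate onto it so that both dowel pins come up through its holes and it lies level on the spacer. Stand each of the three reagent jars in the middle of the pad whose border has the colour of its lid, keeping the jars upright, and leave the glass beaker standing where it is.

Things in the scene. Friction and masses are not known exactly. Their poses are not given: they have to be found in the camera images.
- jar_red: Loose white plastic reagent jar, upright, with a red screw lid and a thin red stripe on its label. 66 mm tall; body 48 mm in diameter, lid 50 mm in diameter from 48 to 66 mm height, flat on top. About 0.15 kg. Origin at the centre of its underside, z up; it may face any way round.
- jar_blue: Loose white plastic reagent jar, upright, with a blue screw lid and a thin blue stripe on its label. 66 mm tall; body 48 mm in diameter, lid 50 mm in diameter from 48 to 66 mm height, flat on top. About 0.15 kg. Origin at the centre of its underside, z up; it may face any way round.
- jar_yellow: Loose white plastic reagent jar, upright, with a yellow screw lid and a thin yellow stripe on its label. 66 mm tall; body 48 mm in diameter, lid 50 mm in diameter from 48 to 66 mm height, flat on top. About 0.15 kg. Origin at the centre of its underside, z up; it may face any way round.
- pad_red: Fixed round white pad with a red border, lying on the bench: 90 mm in diameter, 6 mm thick, flat on top; the white middle is 72 mm in diameter, so a jar fits inside the border with 12 mm to spare all round. Origin at the centre of its underside, z up.
- pad_blue: Fixed round white pad with a blue border, lying on the bench: 90 mm in diameter, 6 mm thick, flat on top; the white middle is 72 mm in diameter, so a jar fits inside the border with 12 mm to spare all round. Origin at the centre of its underside, z up.
- pad_yellow: Fixed round white pad with a yellow border, lying on the bench: 90 mm in diameter, 6 mm thick, flat on top; the white middle is 72 mm in diameter, so a jar fits inside the border with 12 mm to spare all round. Origin at the centre of its underside, z up.
- spacer: Loose white ceramic spacer ring lying flat: outer diameter 48 mm, bore 20 mm, 24 mm high, about 0.09 kg. Origin at the centre of its underside, z along its axis (up).
- plate: Loose copper electrode plate lying flat: 150 mm (its x) by 56 mm (its y) by 6 mm thick, about 0.35 kg, with two 12 mm through holes on its x axis, 60 mm either side of the centre, and a black plastic grip block standing on its centre, 44 mm (x) by 22 mm (y), from 6 to 40 mm above the underside. Origin: centre of its underside, z up. Same after a half turn.
- fixture: Fixed brown board, 170 (its x) by 84 (y) by 12 mm thick, with two upright steel dowel pins on its x axis, 60 mm either side of the centre: 8 mm in diameter, tops 56 mm above the bench, the last 8 mm tapering to 3 mm. A white circle, 60 mm inside diameter, is painted round its centre: the spacer's place. Origin at the centre of the board's underside, z up. The same turned by half a turn.
- beaker: Empty, loose glass beaker, 50 mm in diameter at the rim, 65 mm tall, standing upright on the bench: not part of the job, to be left alone. Origin at the centre of its underside, z up.

How it is judged:
At the end, for the whole second after the job is handed in: Upright jars on the pads of their lid colour, centres within 12 mm; spacer flat on the board within 12 mm of its centre; plate level on the spacer, both pins through (underside 32 to 40 mm above the board's, centre within 6 mm, long axis within 0.1 rad of the pin line); all released and still (horizontal distance between jar_red and pad_red below 0.012 m and z of jar_red in the frame of pad_red between 0.003 and 0.01 m and angle between each of jar_red, jar_blue, jar_yellow, spacer's own z axis and vertical below 0.1 rad and linear speed of each of jar_red, jar_blue, jar_yellow, spacer, plate below 0.02 m/s and horizontal distance between jar_blue and pad_blue below 0.012 m and z of jar_blue in the frame of pad_blue between 0.003 and 0.01 m and horizontal distance between jar_yellow and pad_yellow below 0.012 m and z of jar_yellow in the frame of pad_yellow between 0.003 and 0.01 m and horizontal distance between spacer and fixture below 0.012 m and z of spacer in the frame of fixture between 0.008 and 0.016 m and horizontal distance between plate and fixture below 0.006 m and z of plate in the frame of fixture between 0.032 and 0.04 m and angle between plate's own z axis and vertical below 0.06 rad and angle between the x axis of plate and the x axis of fixture, either way round below 0.1 rad); the robot touches nothing.
It fails at once if the glass beaker is shifted more than 30 mm or knocked over (distance of beaker from where it was at the start of the episode above 0.03 m or angle between beaker's own z axis and vertical above 0.5 rad).
It fails at once if a reagent jar is tipped past 45 degrees (angle between any of jar_red, jar_blue, jar_yellow's own z axis and vertical above 0.785 rad).
It also fails if it takes over 128 s, if anything falls off the work surface, if the arm or the gripper's body presses on something with over 40 N, if the wrist force passes 120 N, or if a joint passes its speed limit or range.

## Working session

There is one attempt and no reset: what is moved stays moved. The work goes in short steps, each a Python script; the robot and the scene stay as the last script left them, time stands still between calls to the robot, and variables do not carry over. Pictures are saved under pics/ and viewed, and the job is handed in when it is done.

```bash
mkdir -p pics; python3 - <<'E'
from bench import r
import cv2
for n in ("top","side"):
    im=r.read_camera(n); cv2.imwrite(f"pics/{n}0.png",im[:,:,::-1]); c=r.calibration(n); print(n,c)
s=r.get_state(); print(s["time_s"],s["tcp_pos"],s["tool_rot"],s["width"],r.nose_length)
E
```

```text
top {'K': array([[546.56158366,   0.        , 281.50167678],
       [  0.        , 546.56158366, 212.72441691],
       [  0.        ,   0.        ,   1.        ]]), 'distortion': array([-0.21907128,  0.        ,  0.        ,  0.        ,  0.        ]), 'origin': array([ 0.4874249 , -0.01615092,  1.47106662]), 'attitude': array([ 0.70713492, -0.7065569 ,  0.00853818, -0.02578092])}
side {'K': array([[395.14179603,   0.        , 280.55319629],
       [  0.        , 395.14179603, 211.92863996],
       [  0.        ,   0.        ,   1.        ]]), 'distortion': array([-0.01175522,  0.        ,  0.        ,  0.        ,  0.        ]), 'origin': array([ 0.10809617, -0.56813461,  0.47955079]), 'attitude': array([ 0.82708236, -0.26856268,  0.15956682, -0.46727646])}
0.1 [0.24344512 0.49292828 0.24921646] [ 0.16037459  0.68877017 -0.16118796  0.68839966] 0.08818738733466175 0.011
```

View pics/top0.png

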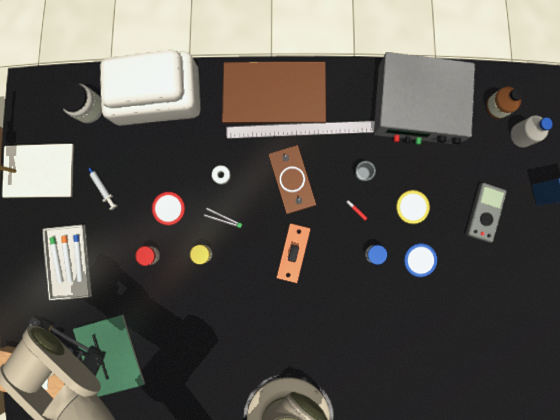

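View pics/side0.png

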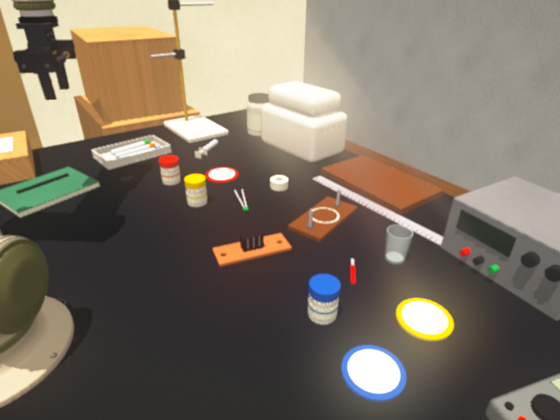

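```bash
cat > h.py <<'E'
from bench import r
import numpy as np, cv2
from scipy.optimize import minimize
from scipy.spatial.transform import Rotation as R
def cam(n):
    c=r.calibration(n); Rw=R.from_quat(c["attitude"]).as_matrix()
    return c["K"],c["distortion"],np.array(c["origin"]),Rw
def proj(n,P):
    K,d,o,Rw=cam(n); P=np.atleast_2d(P).astype(float)
    rv=cv2.Rodrigues(Rw.T)[0]; t=-Rw.T@o
    return cv2.projectPoints(P,rv,t,K,d)[0][:,0]
def unproj(n,uv,z):
    K,d,o,Rw=cam(n)
    p=cv2.undistortPoints(np.atleast_2d(uv).astype(float)[:,None],K,d)[:,0]
    ray=np.c_[p,np.ones(len(p))]@Rw.T
    s=(z-o[2])/ray[:,2]; return o+s[:,None]*ray
def cyl(rs):  # list of (radius,z)
    a=np.linspace(0,2*np.pi,48,endpoint=False)
    return np.vstack([np.c_[q*np.cos(a),q*np.sin(a),0*a+z] for q,z in rs])
def box(x,y,z0,z1): return np.array([[i*x/2,j*y/2,k] for i in(-1,1) for j in(-1,1) for k in(z0,z1)])
MOD={"jar":cyl([(.024,0),(.025,.048),(.025,.066)]),"pad":cyl([(.045,0),(.045,.006)]),
 "spacer":cyl([(.024,0),(.024,.024)]),"plate":box(.15,.056,0,.006),"fixture":box(.17,.084,0,.012),"beaker":cyl([(.025,0.0),(.025,.065)])}
def sil(n,pts,p):
    c,s=np.cos(p[2]),np.sin(p[2]); Q=pts.copy()
    Q[:,0],Q[:,1]=c*pts[:,0]-s*pts[:,1]+p[0],s*pts[:,0]+c*pts[:,1]+p[1]
    h=cv2.convexHull(proj(n,Q).astype(np.float32))[:,0]
    return h
def iou(n,pts,p,mask):
    h=sil(n,pts,p); lo=np.array([bb-6 for bb in mask[1]]); 
    S=4; im=np.zeros(mask[0].shape[:2],np.uint8)
    cv2.fillPoly(im,[np.round(((h-lo+.5)*S-.5)*16).astype(np.int32)],1,shift=4)
    m=mask[0]; return (im&m).sum()/((im|m).sum()+1)
def prep(M):
    ys,xs=np.where(M); lo=(xs.min(),ys.min()); 
    sub=np.zeros((ys.max()-ys.min()+13,xs.max()-xs.min()+13),np.uint8)
    sub[ys-lo[1]+6,xs-lo[0]+6]=1
    return np.kron(sub,np.ones((4,4),np.uint8)),lo
def fit(n,name,M,z0=0,yaw=False):
    pts=MOD[name.split("_")[0]].copy(); pts[:,2]+=z0; m=prep(M)
    ys,xs=np.where(M); p0=unproj(n,[xs.mean(),ys.mean()],z0+pts[:,2].max()/2)[0,:2]
    best=None
    for y in (np.arange(0,np.pi,np.pi/8) if yaw else [0]):
        s=np.array([[0,0,0],[.01,0,0],[0,.01,0],[0,0,.2]]) if yaw else np.array([[0,0],[.01,0],[0,.01]])
        f=lambda q:-iou(n,pts,(q[0],q[1],q[2] if yaw else 0),m)
        x0=np.r_[p0,y] if yaw else p0
        o=minimize(f,x0,method="Nelder-Mead",options=dict(initial_simplex=x0+s,xatol=1e-4,fatol=1e-5))
        if best is None or o.fun<best.fun: best=o
    return best.x,-best.fun
E
cat > det.py <<'E'
from h import *
import sys
names=sys.argv[2:] or ["jar_red","jar_blue","jar_yellow","pad_red","pad_blue","pad_yellow","spacer","plate","fixture","beaker"]
tag=sys.argv[1]
for n in ("top","side"):
    im=r.read_camera(n); cv2.imwrite(f"pics/{n}_{tag}.png",im[:,:,::-1])
    for q in names:
        L=r.outline_of(n,q)
        if not L: print(n,q,"none"); continue
        for d in L[:2]:
            if d["confidence"]<.3: continue
            M=d["pixels"]; 
            if M.sum()<10: continue
            x,f=fit(n,q,M,0,q in("plate","fixture"))
            print(n,q,round(d["confidence"],2),d["bbox"],np.round(x,4),"iou",round(f,3))
E
python3 det.py 1
```

```text
top jar_red 0.73 [132.8, 247.4, 28.0, 20.4] [0.4442 0.3775] iou 0.937
top jar_blue 0.85 [362.3, 249.0, 23.6, 17.1] [ 0.4486 -0.2277] iou 0.936
top jar_yellow 0.82 [192.1, 243.6, 19.3, 19.6] [0.449  0.2318] iou 0.876
top jar_yellow 0.47 [152.4, 191.0, 29.5, 33.2] [0.5798 0.3215] iou 0.441
top pad_red 0.72 [153.4, 194.0, 29.7, 31.1] [0.5719 0.3297] iou 0.952
top pad_blue 0.75 [404.5, 243.8, 30.9, 33.3] [ 0.4306 -0.3547] iou 0.944
top pad_yellow 0.87 [398.1, 189.6, 33.0, 31.6] [ 0.5764 -0.3365] iou 0.949
top spacer 0.51 [211.2, 165.2, 17.5, 18.2] [0.6629 0.183 ] iou 0.916
top plate 0.57 [276.6, 224.5, 32.5, 55.6] [ 0.4525 -0.0111 -0.254 ] iou 0.943
top fixture 0.91 [267.8, 142.7, 47.5, 71.0] [ 0.6493 -0.0078  3.4499] iou 0.97
top fixture 0.66 [213.1, 166.4, 19.8, 15.6] [0.678  0.2488 1.041 ] iou 0.373
top beaker 0.83 [353.6, 163.4, 18.8, 16.1] [ 0.6684 -0.2014] iou 0.804
side jar_red 0.88 [158.5, 154.1, 22.7, 30.2] [0.4479 0.3829] iou 0.925
side jar_blue 0.6 [308.5, 273.9, 34.1, 50.1] [ 0.4502 -0.2294] iou 0.973
side jar_yellow 0.93 [184.0, 172.8, 24.1, 33.2] [0.4511 0.2336] iou 0.948
side jar_yellow 0.39 [395.7, 297.5, 58.0, 44.1] [ 0.5531 -0.3475] iou 0.57
side pad_red 0.96 [207.9, 166.2, 28.0, 15.7] [0.5749 0.3333] iou 0.936
side pad_blue 0.67 [341.3, 344.6, 64.9, 57.6] [ 0.4329 -0.3573] iou 0.968
side pad_yellow 0.83 [394.3, 298.1, 60.4, 45.5] [ 0.5797 -0.3356] iou 0.943
side spacer 0.57 [269.8, 174.1, 14.5, 19.7] [0.6646 0.1853] iou 0.906
side plate 0.91 [215.5, 229.3, 75.4, 35.6] [ 0.4537 -0.0094 -0.2102] iou 0.839
side fixture 0.57 [284.5, 188.5, 71.2, 51.2] [ 0.6529 -0.0066  0.2956] iou 0.948
side beaker 0.61 [384.8, 224.1, 29.3, 40.3] [ 0.6744 -0.1956] iou 0.86
side beaker 0.38 [269.9, 173.4, 18.0, 21.2] [0.6655 0.1867] iou 0.591
```

```bash
cat > col.py <<'E'
from h import *
import sys
im=cv2.imread(sys.argv[1]); n=sys.argv[2]; hsv=cv2.cvtColor(im,cv2.COLOR_BGR2HSV)
def win(p,rad,z):
    c=proj(n,[p[0],p[1],z])[0]; e=np.linalg.norm(proj(n,[p[0],p[1]+rad,z])[0]-c); e=max(e,np.linalg.norm(proj(n,[p[0]+rad,p[1],z])[0]-c))
    yy,xx=np.mgrid[:420,:560]; return (xx-c[0])**2+(yy-c[1])**2<e*e
def big(m):
    k,l,st,_=cv2.connectedComponentsWithStats(m.astype(np.uint8)); 
    return l==1+np.argmax(st[1:,4])
H,S,V=[hsv[...,i].astype(int) for i in range(3)]
MOD["disc"]=cyl([(.036,.006)]);MOD["lid"]=cyl([(.025,.048),(.025,.066)])
col={"red":(H<8)|(H>172),"blue":(H>95)&(H<130),"yellow":(H>18)&(H<36)}
J={"red":(.446,.380),"blue":(.449,-.228),"yellow":(.450,.232)}
P={"red":(.573,.331),"blue":(.432,-.356),"yellow":(.578,-.336)}
for c in J:
    m=big(win(J[c],.045,.05)&col[c]&(S>100)&(V>50)); print("lid",c,fit(n,"lid",m),m.sum())
for c in P:
    m=big(win(P[c],.06,.006)&(((col[c])&(S>100)&(V>60))|(S<70)&(V>120)));print("pad",c,fit(n,"pad",m),m.sum())
m=big(win((.664,.184),.04,.02)&(V>100)); 
k=np.zeros((422,562),np.uint8);cv2.drawContours(k,cv2.findContours(m.astype(np.uint8),cv2.RETR_EXTERNAL,cv2.CHAIN_APPROX_NONE)[0],-1,1,-1);m=k[:420,:560]>0
print("spacer",fit(n,"spacer",m),m.sum())
fill=lambda m:(lambda k:(cv2.drawContours(k,cv2.findContours(m.astype(np.uint8),cv2.RETR_EXTERNAL,cv2.CHAIN_APPROX_NONE)[0],-1,1,-1),k)[1])(np.zeros((420,560),np.uint8))>0
m=fill(big(win((.4525,-.01),.1,.0)&(H<25)&(S>90)&(V>110)));print("plate",fit(n,"plate",m,0,True),m.sum())
m=fill(big(win((.65,-.008),.11,.0)&(V>55)));print("fixture",fit(n,"fixture",m,0,True),m.sum())
E
python3 col.py pics/top_1.png top; python3 col.py pics/side_1.png side
python3 - <<'E'
import cv2
im=cv2.imread('pics/top_1.png')[130:300,200:400]; cv2.imwrite('pics/c1.png',cv2.resize(im,None,fx=3.9,fy=3.5,interpolation=cv2.INTER_CUBIC))
E
```

```text
lid red (array([0.44306308, 0.37939367]), np.float64(0.9322224302565063)) 331
lid blue (array([ 0.44834553, -0.23004034]), np.float64(0.9474685953559193)) 322
lid yellow (array([0.44810616, 0.23327993]), np.float64(0.9258160237388724)) 334
pad red (array([0.57229838, 0.32983765]), np.float64(0.904369554940231)) 905
pad blue (array([ 0.43114587, -0.35626237]), np.float64(0.9224050375787122)) 900
pad yellow (array([ 0.57513222, -0.33568783]), np.float64(0.8957958558198414)) 905
spacer (array([0.66223441, 0.18394918]), np.float64(0.9378104081191967)) 282
plate (array([ 0.45100169, -0.01164689,  2.89942108]), np.float64(0.9668020304568528)) 1218
fixture (array([ 0.64930127, -0.00793188,  3.43586993]), np.float64(0.9717522704492301)) 2047
lid red (array([0.44592865, 0.38135758]), np.float64(0.8881294144452039)) 273
lid blue (array([ 0.45191613, -0.22737816]), np.float64(0.9531321795068157)) 786
lid yellow (array([0.45086036, 0.23476485]), np.float64(0.9367871641213996)) 320
pad red (array([0.57414516, 0.32900664]), np.float64(0.8180677540777918)) 477
pad blue (array([ 0.43421139, -0.35617
[... 758 characters left out ...]
              ~~~~^^^^^^^^
    fx = function(np.copy(x), *(wrapper_args + args))
  File "h.py", line 44, in <lambda>
    f=lambda q:-iou(n,pts,(q[0],q[1],q[2] if yaw else 0),m)
                ~~~^^^^^^^^^^^^^^^^^^^^^^^^^^^^^^^^^^^^^^^^
  File "h.py", line 29, in iou
    h=sil(n,pts,p); lo=np.array([bb-6 for bb in mask[1]]);
  File "h.py", line 26, in sil
    h=cv2.convexHull(proj(n,Q).astype(np.float32))[:,0]
                     ~~~~^^^^^
  File "h.py", line 9, in proj
    K,d,o,Rw=cam(n); P=np.atleast_2d(P).astype(float)
             ~~~^^^
  File "h.py", line 6, in cam
    c=r.calibration(n); Rw=R.from_quat(c["attitude"]).as_matrix()
ValueError: time passes only in moves, steps and waits
```

View pics/c1.png

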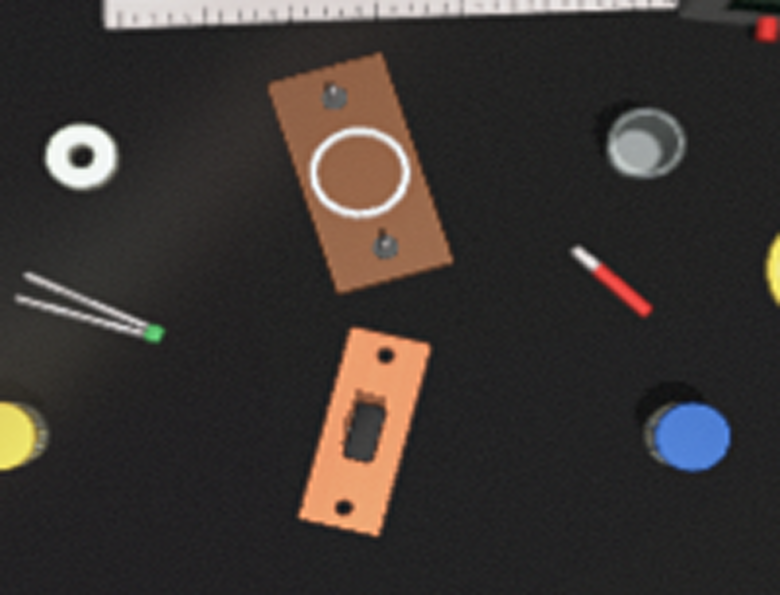

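```bash
python3 - <<'E'
s=open('h.py').read()
s=s.replace("def cam(n):","import functools\n@functools.lru_cache(None)\ndef cam(n):")
s+='''
def quat(a): return R.from_matrix(np.array([[0,np.cos(a),np.sin(a)],[0,np.sin(a),-np.cos(a)],[-1,0,0]])).as_quat()
def ori(p,a):
    q0=np.array(r.get_state()["joint_pos"]); best=None
    for k in (a,a+np.pi):
        j=r.solve_ik(list(p),list(quat(k)))
        if j is not None:
            c=np.abs(np.array(j)-q0).max()
            if best is None or c<best[0]: best=(c,k)
    if best is None: raise Exception(f"no ik {p} {a}")
    return list(quat(best[1]))
def st():
    s=r.get_state(); print("t %.1f"%s["time_s"],"tcp",np.round(s["tcp_pos"],4),"w %.4f"%s["width"],"F",np.round(s["force"],1))
    return s
def pick(x,y,a,ztcp,up=0.22,open_=0.088):
    r.gripper_to(open_)
    q=ori((x,y,up),a); r.move_ptp([x,y,up],q)
    r.move_l([x,y,ztcp+.01],v=.25); r.move_l([x,y,ztcp],v=.05)
    r.gripper_to(0.0); s=st(); r.move_l([x,y,up],v=.25); return s
def over(x,y,a,up=0.22):
    q=ori((x,y,up),a); r.move_ptp([x,y,up],q)
'''
open('h.py','w').write(s)
E
python3 - <<'E'
from h import *
ox,oy=.0012,.0006
fy=.2943
pick(.6624+ox,.1840+oy,fy+np.pi/2,.014)
over(.6493+ox,-.0079+oy,fy+np.pi/2)
st()
for n in("top","side"): cv2.imwrite(f"pics/{n}2.png",r.read_camera(n)[:,:,::-1])
E
```

```text
t 5.3 tcp [0.6636 0.1846 0.0141] w 0.0477 F [-0.7 -0.7  0.5]
t 7.0 tcp [ 0.6505 -0.0062  0.2196] w 0.0475 F [-0.7  0.6 -1.2]
```

```bash
python3 - <<'E'
from h import *
ox,oy=.0012,.0006
x,y=.6493+ox,-.0079+oy
r.move_l([x,y,.045],v=.25)
c=r.move_l([x,y,.022],v=.03,until_force=4); st(); print(c)
r.gripper_to(.088); r.move_l([x,y,.2],v=.25); r.gripper_to(.06)
over(.4525,-.011,-.2422+np.pi/2); st()
E
python3 det.py 3 spacer fixture
```

```text
t 8.6 tcp [ 0.6504 -0.0073  0.0259] w 0.0476 F [0.2 0.2 3.7]
True
t 11.6 tcp [ 0.4536 -0.0113  0.2203] w 0.0599 F [0.9 0.1 0.1]
top spacer 0.8 [281.9, 171.6, 19.2, 16.7] [ 0.6505 -0.0072] iou 0.779
top fixture 0.71 [270.4, 144.1, 45.8, 68.0] [ 0.6505 -0.0079  0.2886] iou 0.856
top fixture 0.42 [288.9, 226.7, 22.3, 10.7] [ 0.527  -0.0663  1.2304] iou 0.354
side spacer 0.84 [312.7, 198.4, 21.4, 22.9] [0.6653 0.0086] iou 0.929
side fixture 0.77 [285.2, 187.3, 71.8, 53.6] [ 0.6547 -0.0067  3.4383] iou 0.746
side fixture 0.57 [340.3, 345.5, 67.8, 54.0] [ 0.4325 -0.3155  1.5484] iou 0.762
```

View pics/top_3.png

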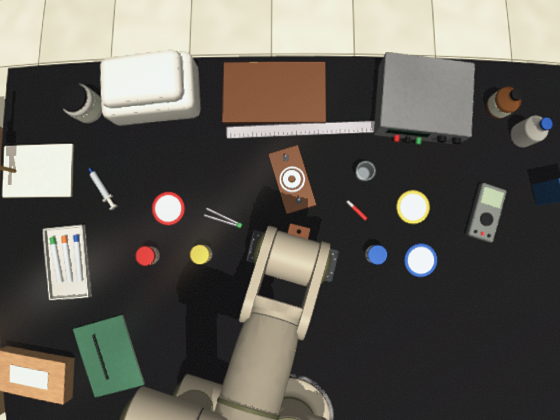

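View pics/side_3.png

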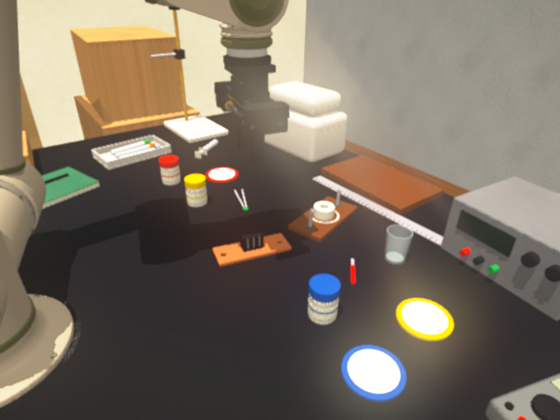

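```bash
python3 - <<'E'
from h import *
f=lambda u,v:[200+(u+.5)/3.9-.5,130+(v+.5)/3.5-.5]
h=unproj("top",[f(386,355),f(344,507)],.004); print(h,h.mean(0),h[0]-h[1],np.hypot(*(h[0]-h[1])[:2]),np.arctan2(*(h[0]-h[1])[1::-1]))
im=cv2.imread("pics/top_1.png"); c=im[145:215,265:320]; cv2.imwrite("pics/pins.png",cv2.resize(c,None,fx=8,fy=8,interpolation=cv2.INTER_CUBIC))
# spacer centre from top_3
t=cv2.imread("pics/top_3.png"); g=cv2.cvtColor(t,cv2.COLOR_BGR2GRAY)
c=t[160:200,270:315]; cv2.imwrite("pics/sp.png",cv2.resize(c,None,fx=12,fy=12,interpolation=cv2.INTER_CUBIC))
E
```

```text
[[ 0.50942066 -0.02627185  0.004     ]
 [ 0.39292507  0.00248285  0.004     ]] [ 0.45117286 -0.0118945   0.004     ] [ 0.11649559 -0.02875469  0.        ] 0.11999189208354201 -0.2419936159212986
```

View pics/pins.png

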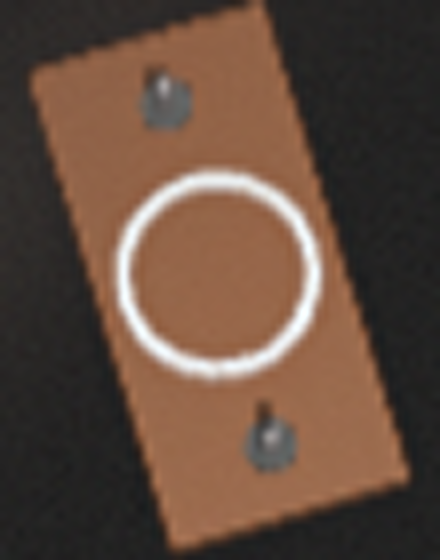

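View pics/sp.png

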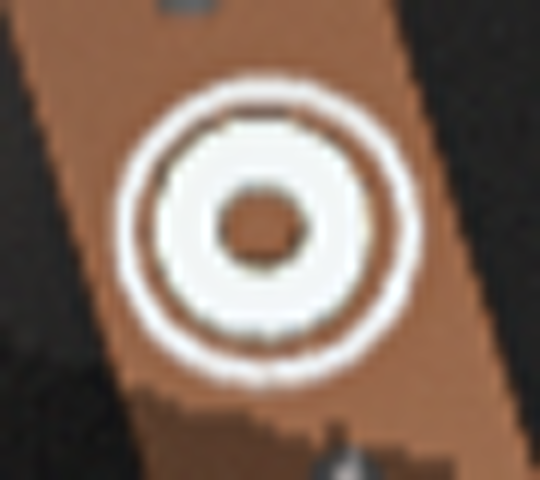

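```bash
python3 - <<'E'
from h import *
print("circle",unproj("top",[265+220.5/8-.5,145+275.5/8-.5],.012))
print("circle2",unproj("top",[270+268.5/12-.5,160+229.5/12-.5],.012))
print("spacer top",unproj("top",[270+262.5/12-.5,160+227.5/12-.5],.036))
# predicted pin tips
for s in(1,-1):
    p=[.6488+s*.06*np.cos(.2943),-.0081+s*.06*np.sin(.2943)]
    for z in(.012,.056): print(s,z,(proj("top",[*p,z])[0]-[265,145]+.5)*8)
E
```

```text
circle [[ 0.64905891 -0.00871584  0.012     ]]
circle2 [[ 0.64990264 -0.00821286  0.012     ]]
spacer top [[ 0.64767353 -0.00702403  0.036     ]]
1 0.012 [166.91165925 106.77209609]
1 0.056 [164.5761272   86.78300967]
-1 0.012 [270.68157983 447.03376297]
-1 0.056 [271.54727555 437.39329382]
```

```bash
python3 - <<'E'
from h import *
x,y=.4524,-.0118
a=-.2422+np.pi/2
over(x,y,a)
r.move_l([x,y,.031],v=.25); r.move_l([x,y,.021],v=.05)
r.gripper_to(0.0); st(); r.move_l([x,y,.16],v=.2); st()
fx,fy=.6493+.0013,-.0082
over(fx,fy,.2943+np.pi/2,up=.16); st()
E
python3 det.py 4 plate
```

```text
t 14.1 tcp [ 0.4524 -0.0118  0.021 ] w 0.0218 F [-0.  -0.4  0.6]
t 14.9 tcp [ 0.4518 -0.0116  0.159 ] w 0.0219 F [-0.2 -0.8 -2.9]
t 15.7 tcp [ 0.6495 -0.0082  0.1589] w 0.0218 F [ 0.2 -0.4 -2.9]
top plate 0.69 [284.3, 182.6, 21.7, 14.6] [ 0.6258 -0.0167  0.0055] iou 0.451
side plate 0.93 [298.8, 144.1, 58.8, 36.0] [0.8453 0.2159 0.1515] iou 0.518
```

View pics/top_4.png

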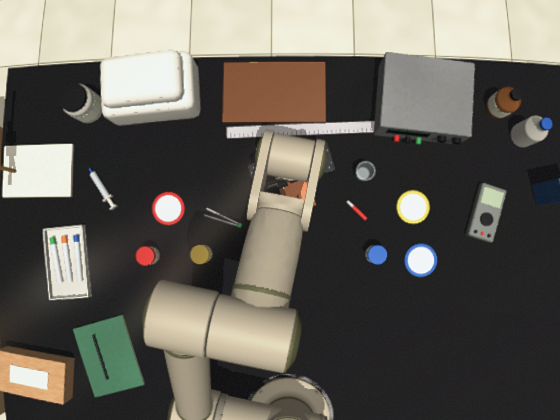

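View pics/side_4.png

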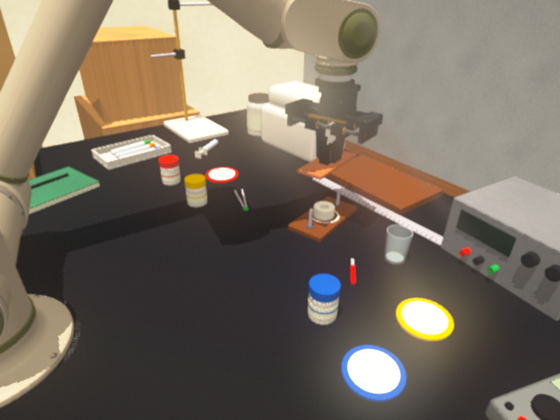

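```bash
python3 - <<'E'
from h import *
fx,fy=.6493+.0013,-.0082
r.move_l([fx,fy,.083],v=.15); r.pause(.2); st()
im=r.read_camera("side")[:,:,::-1]; cv2.imwrite("pics/side5.png",im)
# predicted plate hole positions given FK
for s in(1,-1):
    p=[fx+s*.06*np.cos(.2943),fy+s*.06*np.sin(.2943)]
    print(s,"hole top",proj("side",[*p,.068])[0]," pin tip",proj("side",[*p,.056])[0])
c=im[130:240,270:390]; cv2.imwrite("pics/side5c.png",cv2.resize(c,None,fx=5.4,fy=5.4,interpolation=cv2.INTER_CUBIC))
E
```

```text
t 16.8 tcp [ 0.651  -0.0083  0.0841] w 0.0211 F [-1.2  0.1 -2.9]
1 hole top [338.70157571 183.65434299]  pin tip [338.24876908 188.25336882]
-1 hole top [310.48879982 203.80997399]  pin tip [310.19654916 208.71806286]
```

View pics/side5c.png

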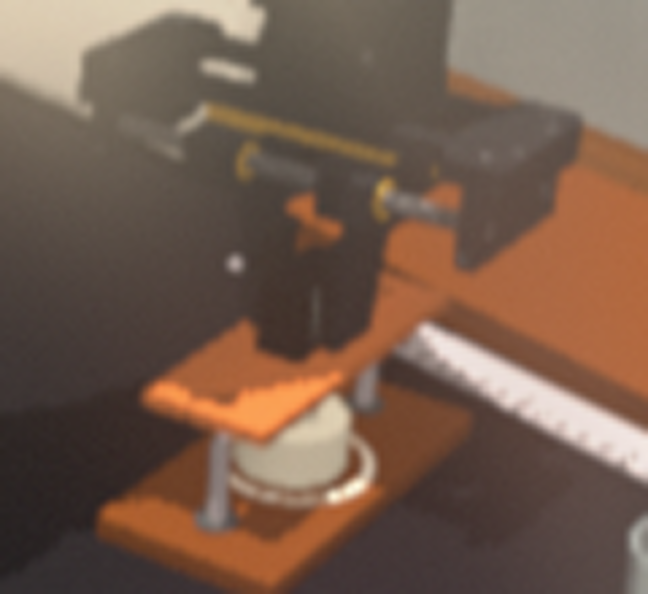

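```bash
python3 - <<'E'
from h import *
fx,fy,w=.651,-.0083,.2943
def pts(L,W,z):
    return [[fx+i*L/2*np.cos(w)-j*W/2*np.sin(w),fy+i*L/2*np.sin(w)+j*W/2*np.cos(w),z] for i in(-1,1) for j in(-1,1)]
im=cv2.imread("pics/side5.png"); c=cv2.resize(im[130:240,270:390],None,fx=5.4,fy=5.4,interpolation=cv2.INTER_CUBIC)
for L,W,z,col in((.15,.056,.063,(0,255,0)),(.15,.056,.069,(0,255,0)),(.17,.084,.012,(255,255,0)),(.17,.084,0,(255,255,0))):
    p=(proj("side",pts(L,W,z))-[270,130]+.5)*5.4
    cv2.polylines(c,[np.round(p[[0,1,3,2]]*8).astype(int)],True,col,1,cv2.LINE_AA,3)
cv2.imwrite("pics/side5d.png",c)
E
```

```text
(no output)
```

View pics/side5d.png

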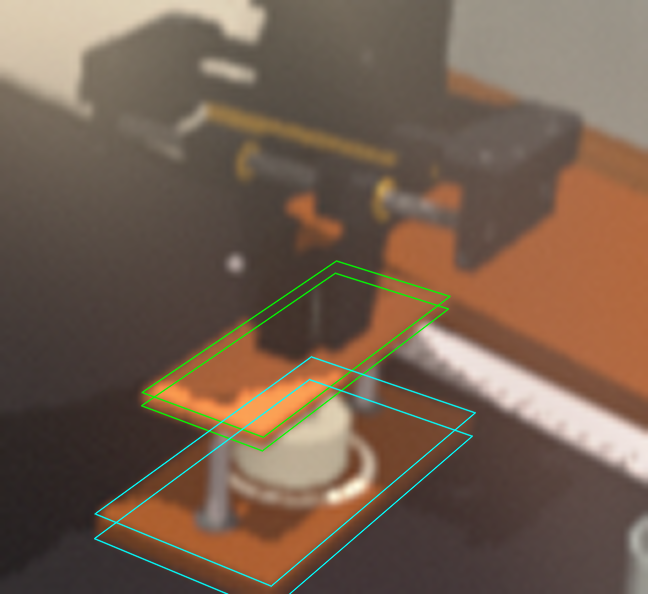

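```bash
python3 - <<'E'
from h import *
fx,fy=.6493+.0013,-.0082
c=r.move_l([fx,fy,.055],v=.03,until_force=6); print(c); s=st(); print(np.round(s["wrist_torque"],2))
E
```

```text
True
t 17.6 tcp [ 0.6504 -0.0082  0.0571] w 0.0214 F [-0.2  0.1  5.1]
[0.04 0.07 0.03]
```

Contact came exactly at the seated height (0.0571), so both pins should be through. I'll release the plate and move on to the red jar.

```bash
python3 - <<'E'
from h import *
x,y=r.get_state()["tcp_pos"][:2]
r.gripper_to(.06); r.move_l([float(x),float(y),.2],v=.2)
# red jar
a=np.arctan2(.38,.4445)+np.pi/2
pick(.4445,.3800,a,.047,up=.16)
px,py=.5735,.3300
over(px,py,np.arctan2(py,px)+np.pi/2,up=.16)
r.move_l([px,py,.063],v=.2); print(r.move_l([px,py,.050],v=.03,until_force=4)); st()
r.gripper_to(.088); r.move_l([px,py,.17],v=.2)
E
python3 det.py 6 plate jar_red
```

```text
t 23.0 tcp [0.4446 0.38   0.0471] w 0.0486 F [0.3 0.2 0.6]
True
t 25.2 tcp [0.574  0.3298 0.0527] w 0.0482 F [ 0.1 -2.2  2.5]
top plate 0.63 [272.4, 148.2, 35.5, 60.2] [ 0.6535 -0.0074  0.2945] iou 0.942
top jar_red 0.68 [159.4, 203.9, 17.9, 14.7] [0.567  0.3101] iou 0.502
side plate 0.88 [298.3, 188.6, 56.6, 37.0] [0.6916 0.0375 3.4219] iou 0.805
side jar_red 0.94 [211.1, 147.6, 18.1, 28.1] [0.5805 0.3462] iou 0.937
side jar_red 0.45 [386.4, 222.6, 26.8, 42.7] [ 0.6734 -0.1956] iou 0.854
```

View pics/top_6.png

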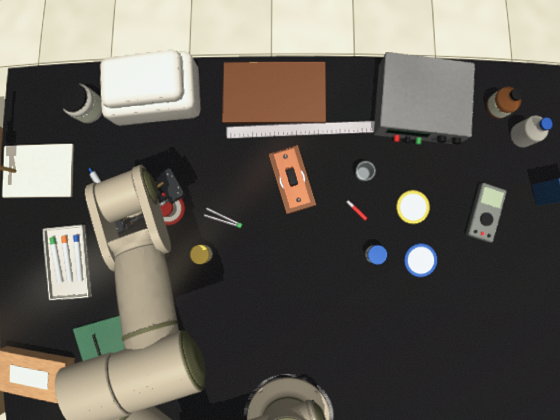

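View pics/side_6.png

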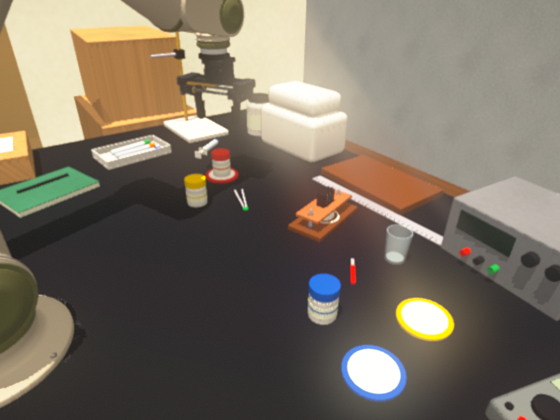

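```bash
cat >> h.py <<'E'
def jar(x,y,px,py,a=None,b=None):
    a=np.arctan2(y,x)+np.pi/2 if a is None else a; b=np.arctan2(py,px)+np.pi/2 if b is None else b
    pick(x,y,a,.047,up=.17)
    over(px,py,b,up=.17)
    r.move_l([px,py,.063],v=.2); print(r.move_l([px,py,.050],v=.03,until_force=4)); st()
    r.gripper_to(.088); r.move_l([px,py,.17],v=.2)
E
python3 - <<'E'
from h import *
jar(.4495,.2335,.5765,-.3360)
jar(.4497,-.2293,.4325,-.3563)
over(.35,-.1,0,up=.25)
st()
E
python3 det.py 7 jar_red jar_blue jar_yellow plate beaker
```

```text
t 29.5 tcp [0.4496 0.2335 0.0471] w 0.0486 F [-0.1 -0.4  0.3]
True
t 33.4 tcp [ 0.5765 -0.3366  0.0527] w 0.0481 F [-0.9 -1.9  3.1]
t 37.4 tcp [ 0.4497 -0.2294  0.047 ] w 0.0483 F [-0.1 -0.2  0.9]
True
t 39.7 tcp [ 0.4325 -0.3569  0.0527] w 0.0486 F [-0.8 -1.4  3.5]
t 42.2 tcp [ 0.3503 -0.1005  0.2495] w 0.0882 F [ 0.4 -0.7 -0.4]
top jar_red 0.56 [152.9, 196.9, 24.9, 23.8] [0.5728 0.3304] iou 0.926
top jar_blue 0.87 [410.4, 253.4, 21.6, 18.8] [ 0.4321 -0.3557] iou 0.949
top jar_yellow 0.72 [408.0, 194.8, 19.3, 19.6] [ 0.5761 -0.3354] iou 0.839
top jar_yellow 0.57 [271.5, 145.6, 43.1, 67.4] [ 0.5832 -0.0034] iou 0.163
top plate 0.78 [271.9, 147.6, 38.3, 58.3] [ 0.6535 -0.0072  3.4464] iou 0.918
top beaker 0.65 [355.4, 161.8, 18.2, 18.4] [ 0.6678 -0.1994] iou 0.834
side jar_red 0.93 [211.2, 147.8, 18.5, 27.7] [0.5806 0.3441] iou 0.95
side jar_blue 0.62 [357.5, 320.2, 42.9, 62.9] [ 0.439 -0.353] iou 0.978
side jar_yellow 0.65 [409.0, 274.6, 40.9, 49.9] [ 0.5844 -0.3319] iou 0.972
side plate 0.91 [299.0, 188.0, 53.3, 37.1] [0.692  0.0387 0.2818] iou 0.791
side beaker 0.69 [356.9, 321.6, 43.7, 61.0] [ 0.4393 -0.3525] iou 0.975
side beaker 0.63 [388.1, 223.3, 23.1, 42.8] [ 0.6732 -0.1959] iou 0.85
```

View pics/top_7.png

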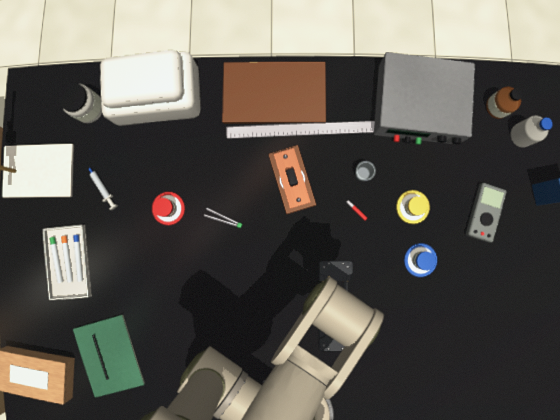

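View pics/side_7.png

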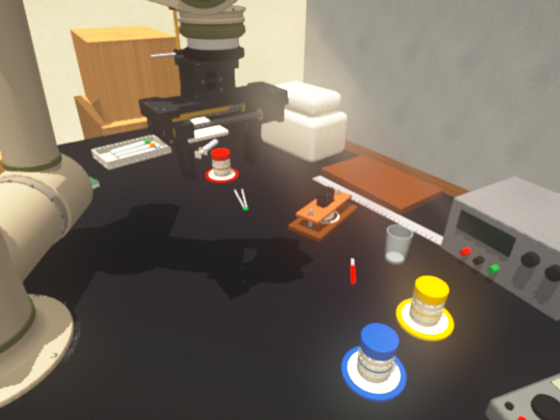

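```bash
python3 - <<'E'
from h import *
for n in("top","side"):
    r.read_camera(n)
    for q,z in(("jar_red",.006),("jar_blue",.006),("jar_yellow",.006),("plate",.036)):
        d=r.outline_of(n,q)[0]; x,f=fit(n,q,d["pixels"],z,q=="plate"); print(n,q,np.round(x,4),round(f,3))
a=cv2.imread("pics/top_7.png")[140:220,260:325]; b=cv2.imread("pics/side_7.png")[170:250,280:370]
o=np.hstack([cv2.resize(a,(390,480),interpolation=cv2.INTER_CUBIC),cv2.resize(b,(405,480)[:2],interpolation=cv2.INTER_CUBIC)]); cv2.imwrite("pics/z7.png",o)
E
```

```text
top jar_red [0.5715 0.3275] 0.944
top jar_blue [ 0.4325 -0.3552] 0.959
top jar_yellow [ 0.5751 -0.3335] 0.885
top plate [ 0.6497 -0.0072  0.2974] 0.944
side jar_red [0.5736 0.3308] 0.955
side jar_blue [ 0.4343 -0.3557] 0.962
side jar_yellow [ 0.5783 -0.3348] 0.969
side plate [ 0.6525 -0.006   0.3157] 0.888
```

View pics/z7.png

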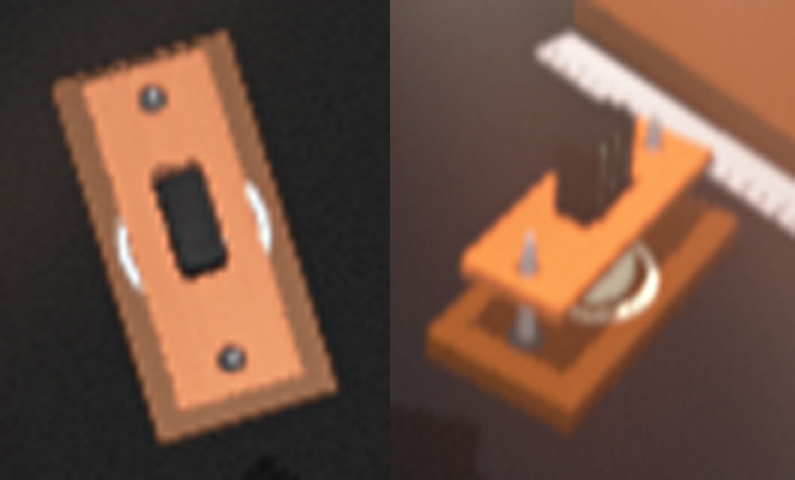

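The zoomed views show both pins up through the holes, with the plate level and parallel to the board. The jars fit to within about 3 mm of their pad centres in both cameras, and the beaker hasn't moved. I'm handing in.

```bash
python3 - <<'E'
from h import *
s=st(); r.sign_off()
E
```

```text
t 43.3 tcp [ 0.35 -0.1   0.25] w 0.0884 F [ 0.1 -0.4 -0.4]
the job is handed in; nothing more can be done
```

The bench is set up and I handed the job in at about 43 s of the 128 s allowed. `sign_off` gives no verdict, so these are my own last checks:

- **Spacer:** it lies flat inside the painted circle. I measured it in the top camera before the plate covered it, and it was within about 3 mm of the circle's centre. Its set-down height also matched a flat seat on the board.
- **Plate:** the zoomed top and side pictures show both pins up through the holes and the plate lying level. It met the spacer exactly at the expected seated height. In the top camera its centre is within about 1 mm of the board's and its long axis is in line with the pins to under 0.01 rad.
- **Jars:** red, blue and yellow stand upright on the pads of their colour. Both cameras put each one within about 3 mm of its pad's centre.
- **Beaker:** it is still standing, and neither camera shows a shift of more than about 2 mm, which is within measurement noise.
- **Robot:** the arm is parked clear of everything with the gripper open.

**Disagreements:**
- The two cameras differ by about 2–3 mm in absolute position. That is roughly the stated calibration accuracy, so I relied on differences within the same camera.
- The side camera's plate fit was poorer and read about 0.02 rad off the board in yaw.
- Some early fits assumed objects stood at bench height and read wrongly. I repeated them for the jars and plate at their true heights.

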